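# Finish packing the bakery gift carton

## Task

The gift carton on the bakery counter already holds a flat tin in one corner. Pack the long upright box and the small square box in with it, so that all three stand upright, flat on the carton's floor, side by side. Set the boxes down, do not drop them in.

Things in the scene. Friction and masses are not known exactly. Their poses are not given: they have to be found in the camera images.
- carton_in (a point): Centre of the inner floor of the open, shallow cardboard carton, which is fixed to the counter on the robot's left, at any yaw. x runs along its long side, y along its short side, z up. Inside 190 (x) x 140 (y) mm, 40 mm deep; walls and floor 4 mm thick: the floor is 4 mm and the rim 44 mm above the counter.
- tin: Flat steel tin, 100 (x) x 62 (y) x 35 mm tall, loose, lying in the carton's +x, +y corner, about 4 mm off both walls, square with the carton. It leaves a strip about 74 mm wide along the carton's whole -y side (for the long box) and about 86 mm of length in the -x, +y corner (for the small box). Origin: centre of underside.
- long_box: Closed brown cardboard box with a paper band, 172 (x) x 54 (y) x 110 mm tall, about 0.3 kg, loose, standing on the counter on the robot's right, beyond the row of smaller things, its length within 0.4 rad of world y. Origin: centre of underside, z up. To be gripped from above across its 54 mm width; the counter is clear for 50 mm beside its middle.
- small_box: Closed brown cardboard box with a paper band, 62 x 62 x 80 mm tall, about 0.18 kg, loose, in a row along world y with two bystanders: a wider, lower box (100 x 100 x 55 mm) and a round steel canister (76 mm across, 60 mm tall). Origin: centre of underside, z up; sides within 0.4 rad of world x, y. Room for fingers at its -x and +x faces; neighbours in y may be 25 mm off.
Things that resemble listed ones, but are neither listed nor needed, are in the scene too. What is shaped like the small_box but blue or red is not meant. Leave any red look-alike of the part that bears carton_in alone.

How it is judged:
By the outcome, as a careful person would: the job done as asked, in the order asked, and still so for the second after the job is handed in, with the robot touching nothing.
It also fails if it takes over 54 s, if anything falls off the work surface, if the arm or the gripper's body presses on something with over 40 N, if the wrist force passes 120 N, or if a joint passes its speed limit or range.

## Robot

A 6-joint arm with a two-finger parallel gripper is mounted at the origin on the work surface. World frame = base frame: x ahead of the robot, y to its left, z up, the work surface at z = 0. Lengths are in m, angles in rad, forces in N, time in s.
With the tool pointing down it reaches from about 0.3 to 0.75 m from the base axis. Payload 8.5 kg.
Tool frame: the origin (TCP) lies at the very end of the fingers, on their centre line; the grasp point (between the pads) lies 19 mm behind it; z points along the fingers, y is the line along which they close (so a half turn about z gives the same grasp; the last joint's range is limited). The gripper opens to 88 mm and grips with 3 to 60 N. Pads are 18 mm wide; open, the fingers measure 123 mm over their backs; the gripper's body (75 mm by 187 mm) begins 45 mm behind the grasp point.
Start: joints at [0.961, 0.381, 1.297, -0, 1.464, -0.215], TCP at [0.212, 0.508, 0.239] pointing down, gripper open.
Joint ranges: [-3.11, 3.11], [-0.89, 2.33], [0.22, 2.48], [-1.42, 4.56], [0.17, 2.85], [-2.88, 2.88]. Speed limits (rad/s): [2.39, 2.39, 3.14, 3.14, 3.14, 3.14].

## Interface

Orientations are given as a unit quaternion [x, y, z, w].
In Python, from station import robot gives the robot as it stands.
- The arm moves only by the tool jog_arm, never from a script. Its argument "targets" is text: rows parted by semicolons, each of 4 numbers parted by spaces: the shift along the world's x, y, z in cm, then the turn about the world's z in degrees. A call has 1 to 5 rows; each row is the pose to reach, as a shift and turn from the pose commanded when the call began; what a row does not reach only later rows make up. A row lasts 1/8 s, in which the tool goes at most 62.5 mm and 10.7 degrees, less where a joint would pass 70% of its speed; a pose out of reach is approached as far as the arm can. A call with a gripper value outside its range is refused whole. "hand" is the closure, from -1 (fully open) to 1 (shut), set as the call begins (left out, the last holds). The fingers move at their own pace and stop on an object; "grip_force" is the grip in N (left out, the last holds). Time passes only in rows, so rows that repeat a pose let the fingers close. It gives the time, the measured TCP pose, the force, the opening and the grip force at its end, in the units of the state.
- robot.read_state(): the state, without advancing time (a new reading comes with each control period).
- robot.capture(name): name is "scene" or "side" or "wrist"; returns (picture, depth): 480x640x3 uint8, blue, green, red; 480x640 float32, m along the optical axis (not along the pixel's ray), 0 where there is no reading.
- robot.get_calibration(name): a dict with "fx", "fy", "cx", "cy" (pixels), "R" (3x3) and "t" (3): a world point X has camera coordinates R X + t; the wrist camera has in their place "mount" (4x4, takes a point from camera to tool coordinates, whose origin is the TCP and whose axes are the flange's). Camera axes: x right, y down, z forward; pixel columns grow to the right and rows downward; lengths in m; the calibration is good to about 2 mm. A picture is of the moment at which its call begins: read the wrist's pose just before it. get_calibration takes no time and is no camera call.
- robot.close_job(): hands the job in; it is judged then, once.
The state is a dict: "time": time; "q": joint angles; "qd": joint speeds; "effort": joint torques, N m; "eef_pos": TCP position; "tool_rot": TCP orientation; "wrist_force": force on the tool from outside, world axes, zero at the start; "ft_torque": the same for the moment, N m; "finger_gap": finger opening in m; "finger_force": force on a finger pad.
Only numpy, scipy, OpenCV 4.12 (cv2) and the standard library are available. Lean on these libraries where they do the work, as an engineer would, in place of code of your own. Each camera call takes 0.05 s, during which the arm holds its last target. There are 200 camera calls.

## Working session

There is one attempt and no reset: what is moved stays moved. The work goes in short steps, Python scripts to look and compute and a tool call to move; the robot and the scene stay as the last step left them, time stands still between calls to the robot, and variables do not carry over. Pictures are saved under pics/ and viewed, at most 10 in all, crops included, and the job is handed in when it is done.

Besides the shell and the picture viewer there is one more tool, called as name(argument=value, ...) on one line, values as JSON. jog_arm: Moves the arm, as the interface text tells. Its arguments: {"type":"object","properties":{"targets":{"type":"string"},"hand":{"type":"number"},"grip_force":{"type":"number"}},"required":["targets"]}

```bash
ls; mkdir -p pics; cat > h.py <<'E'
import numpy as np, cv2
from station import robot
from scipy.spatial.transform import Rotation as Ro
def snap(n):
    s=robot.read_state(); im,d=robot.capture(n); c=robot.get_calibration(n)
    if 'mount' in c:
        T=np.eye(4);T[:3,:3]=Ro.from_quat(s['tool_rot']).as_matrix();T[:3,3]=s['eef_pos']
        M=T@np.array(c['mount']); R=M[:3,:3].T; t=-R@M[:3,3]
    else: R=np.array(c['R']);t=np.array(c['t']).ravel()
    return dict(im=im,d=d,K=(c['fx'],c['fy'],c['cx'],c['cy']),R=R,t=t,s=s)
def rays(v,uv):
    fx,fy,cx,cy=v['K']; uv=np.atleast_2d(uv).astype(float)
    return np.c_[(uv[:,0]-cx)/fx,(uv[:,1]-cy)/fy,np.ones(len(uv))]
def plane(v,uv,z):
    D=rays(v,uv)@v['R']; o=-v['R'].T@v['t']
    return o+D*((z-o[2])/D[:,2])[:,None]
def cloud(v):
    vv,uu=np.mgrid[0:480,0:640]; P=rays(v,np.c_[uu.ravel(),vv.ravel()])*v['d'].reshape(-1,1)
    W=(P-v['t'])@v['R']; W[v['d'].ravel()==0]=np.nan
    return W.reshape(480,640,3)
E
python3 - <<'E'
from h import *
import pickle
for n in ['scene','side']:
    v=snap(n); cv2.imwrite(f'pics/{n}0.png',v['im']); pickle.dump(v,open(n+'0.pkl','wb'))
    print(n,-v['R'].T@v['t'])
print(robot.read_state())
E
```

```text
pics
scene [1.1221875  0.6755945  0.75639488]
side [0.40402239 0.57218545 0.82070722]
{'time': 0.1, 'q': array([ 9.60724224e-01,  3.81122062e-01,  1.29813779e+00, -1.87111134e-05,
        1.46360924e+00, -2.15280802e-01]), 'qd': array([-0.00073579, -0.0010194 , -0.00448785, -0.00039252, -0.00183603,
       -0.00076012]), 'effort': array([ 4.21026314e-03, -4.38649142e+01, -2.24912721e+01,  7.15304841e-02,
        3.42486240e-02, -7.69952567e-05]), 'eef_pos': array([0.21139048, 0.50748634, 0.23821895]), 'tool_rot': array([ 1.96115197e-01,  9.80580656e-01, -5.88372872e-04, -2.47446011e-04]), 'wrist_force': array([ 0.18966329, -0.28376257, -0.66348645]), 'ft_torque': array([-0.03453654,  0.0184201 , -0.00465763]), 'finger_force': 0.0, 'finger_gap': 0.08812792836268986}
```

View pics/scene0.png

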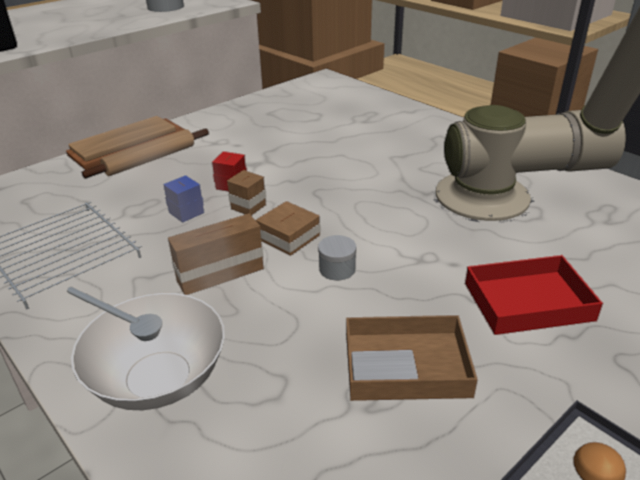

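View pics/side0.png

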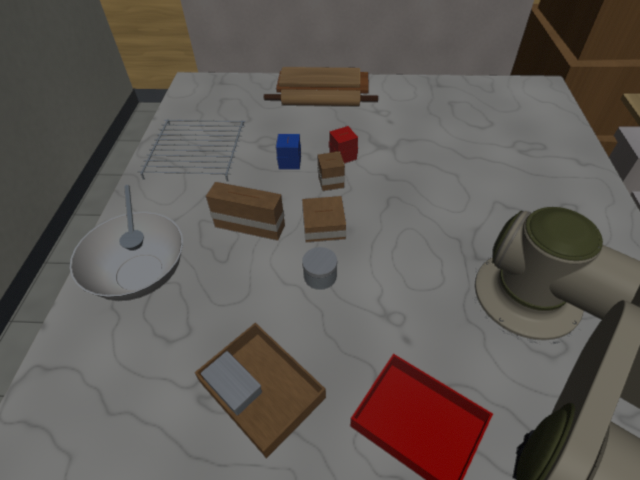

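The brown candidates are:
- **Long box:** scene (215,255), side (247,210). It is tall, banded and the longest, so this is my choice.
- **Small box:** scene (246,190), side (331,170). It is brown and banded, so this is my choice. The look-alikes are the blue (184,198) and red (229,170) boxes in the scene view, and the low wide box at (288,228).
- **Carton:** scene (410,357), brown with the tin at (385,365). The red tray at (533,292) is a decoy.

```bash
cat > meas.py <<'E'
from h import *
import pickle
def brown(v):
    h=cv2.cvtColor(v['im'],cv2.COLOR_BGR2HSV); return (h[...,0]>3)&(h[...,0]<22)&(h[...,1]>70)
def rect(P):
    (c,wh,a)=cv2.minAreaRect(P[:,:2].astype(np.float32)*1000); return np.round(c,1),np.round(wh,1),round(a,1)
if __name__=='__main__':
  for n,seeds in dict(scene=dict(long=(215,235),small=(246,182),tin=(385,362),low=(288,218),can=(338,245),blue=(184,185)),side=dict(long=(247,198),small=(331,160),tin=(231,381),low=(324,212),can=(320,260),blue=(289,140))).items():
    v=pickle.load(open(n+'0.pkl','rb')); W=cloud(v)
    for k,(u,r) in seeds.items():
        z=np.nanmedian(W[r-2:r+3,u-2:u+3,2])
        m=(abs(W[...,2]-z)<.006).astype(np.uint8)
        _,L=cv2.connectedComponents(m); P=W[L==L[r,u]]
        print(n,k,'z',round(z,4),len(P),*rect(P))
    # carton rim
    m=brown(v)&(abs(W[...,2]-.044)<.004)&(W[...,1]>.2); P=W[m]; print(n,'rim',len(P),*rect(P))
  cv2.imwrite('pics/crop.png',cv2.resize(pickle.load(open('side0.pkl','rb'))['im'][100:300,190:370],None,fx=3,fy=3,interpolation=2))
E
python3 meas.py
```

```text
scene long z 0.1115 1558 [ 647.8 -176.5] [ 60.5 172.8] 76.3
scene small z 0.0815 413 [ 449.7 -351.6] [65.9 65.8] 12.2
scene tin z 0.04 3584 [555.1 243.6] [154.3 198.7] 48.6
scene low z 0.0561 1260 [ 460.1 -185.4] [105.3 104.3] 7.2
scene can z 0.0613 760 [460.4 -28.4] [78.8 76.2] 45.4
scene blue z 0.0811 421 [ 571.  -431.2] [66.5 68.5] 0.9
scene rim 1420 [507.4 360.4] [216.8 403.5] 23.1
side long z 0.1097 1243 [ 647.8 -175.8] [ 57.5 172.5] 76.7
side small z 0.0792 391 [ 449.4 -347.4] [62.2 67.7] 14.4
side tin z 0.0387 2978 [555.7 244.5] [149.1 201. ] 48.8
side low z 0.0545 1244 [ 460.5 -183.8] [ 99.7 105. ] 8.2
side can z 0.0597 807 [460.4 -26.5] [76.  76.6] 49.5
side blue z 0.0796 333 [ 572.7 -431.2] [61.7 65.3] 1.7
side rim 702 [555.3 245.3] [148.5 199.1] 48.9
```

View pics/crop.png

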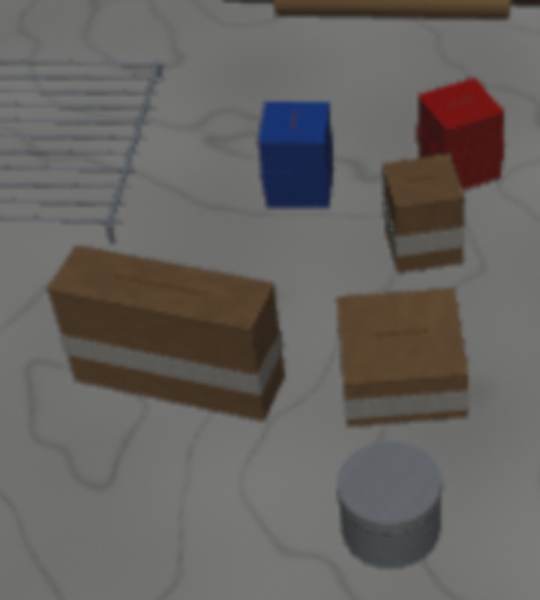

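```bash
python3 - <<'E'
from meas import *
for n in ['scene','side']:
    v=pickle.load(open(n+'0.pkl','rb')); W=cloud(v); h=cv2.cvtColor(v['im'],cv2.COLOR_BGR2HSV)
    near=np.hypot(W[...,0]-.555,W[...,1]-.245)<.13
    m=near&(abs(W[...,2]-.039)<.006)&(h[...,1]<60)
    m=cv2.morphologyEx(m.astype(np.uint8),cv2.MORPH_OPEN,np.ones((3,3)))>0
    vv,uu=np.nonzero(m); print(n,'tin',len(vv),*rect(plane(v,np.c_[uu,vv],.039)))
    m=near&brown(v)&(abs(W[...,2]-.044)<.004); vv,uu=np.nonzero(m); P=plane(v,np.c_[uu,vv],.044); print('rim',*rect(P))
    # long top plane
    for x,y,z,r in((.648,-.176,.11,.1),(.4495,-.3495,.08,.055)):
        m=(np.hypot(W[...,0]-x,W[...,1]-y)<r)&(abs(W[...,2]-z)<.005); vv,uu=np.nonzero(m); print(*rect(plane(v,np.c_[uu,vv],z)))
E
```

```text
scene tin 1793 [609.1 239.8] [ 62.8 102.3] 47.2
rim [557.4 244.7] [152.3 196.9] 48.7
[ 648.8 -174.1] [ 64.3 173.1] 76.8
[ 451.3 -348.3] [70.6 69.2] 13.8
side tin 1831 [609.7 243.9] [ 62.9 104.2] 49.5
rim [554.9 246.2] [148.4 198.8] 48.7
[ 647.2 -172.6] [ 57.6 172.8] 76.9
[ 449.2 -345.7] [61.8 67. ] 14.3
```

jog_arm(targets="43.6 -68.3 0 9.3; 43.6 -68.3 0 9.3; 43.6 -68.3 0 9.3; 43.6 -68.3 0 9.3; 43.6 -68.3 0 9.3", hand=-1, grip_force=20)

```text
time: 0.72
eef_pos: [0.3802, 0.2426, 0.2387]
tool_rot: [0.116, 0.993, -0.0, -0.0]
wrist_force: [0.7, 1.0, 0.8]
finger_gap: 0.0882
finger_force: 0.0
```

jog_arm(targets="26.8 -41.8 0 0; 26.8 -41.8 0 0; 26.8 -41.8 0 0; 26.8 -41.8 0 0; 26.8 -41.8 0 0")

```text
time: 1.35
eef_pos: [0.549, -0.0206, 0.2385]
tool_rot: [0.116, 0.993, 0.0, -0.0]
wrist_force: [0.8, 1.0, 0.1]
finger_gap: 0.0881
finger_force: 0.0
```

jog_arm(targets="10.0 -15.6 0 0; 10.0 -15.6 0 0; 10.0 -15.6 0 0; 10.0 -15.6 0 0; 10.0 -15.6 0 0")

```text
time: 1.98
eef_pos: [0.648, -0.1742, 0.2382]
tool_rot: [0.116, 0.993, 0.0, -0.001]
wrist_force: [-0.3, 0.6, 0.2]
finger_gap: 0.0884
finger_force: 0.0
```

```bash
python3 - <<'E'
from meas import *
v=snap('wrist'); print(v['s']['eef_pos'],v['s']['tool_rot']); W=cloud(v); cv2.imwrite('pics/w1.png',v['im'])
m=(np.hypot(W[...,0]-.648,W[...,1]+.175)<.11)&(abs(W[...,2]-.11)<.008); vv,uu=np.nonzero(m); print(len(vv),np.nanmedian(W[m][:,2])); print(*rect(plane(v,np.c_[uu,vv],.11)), uu.min(),uu.max(),vv.min(),vv.max())
E
```

```text
[ 0.64796293 -0.17415525  0.23823849] [ 1.15939029e-01  9.93256123e-01  3.06013538e-04 -5.67116163e-04]
18111 0.10962118629922322
[ 647.9 -178.2] [ 53.5 169.9] 76.8 271 352 105 341
```

jog_arm(targets="0 -0.3 -5 0; 0 -0.3 -10 0; 0 -0.3 -14 0; 0 -0.3 -16 0; 0 -0.3 -17 0")

```text
time: 2.65
eef_pos: [0.6478, -0.1762, 0.0685]
tool_rot: [0.115, 0.993, 0.0, -0.0]
wrist_force: [-0.9, -0.7, -0.2]
finger_gap: 0.0883
finger_force: 0.0
```

jog_arm(targets="0 0 0 0; 0 0 0 0; 0 0 0 0; 0 0 0 0; 0 0 0 0", hand=1, grip_force=25)

```text
time: 3.28
eef_pos: [0.6485, -0.1779, 0.0695]
tool_rot: [0.116, 0.993, -0.0, 0.001]
wrist_force: [-1.1, -1.3, 5.3]
finger_gap: 0.054
finger_force: 25.0
```

jog_arm(targets="0 0 2 0; 0 0 6 0; 0 0 12 0; 0 0 17 0; 0 0 19 0")

```text
time: 3.9
eef_pos: [0.6485, -0.1776, 0.2615]
tool_rot: [0.116, 0.993, -0.0, 0.002]
wrist_force: [0.8, -0.1, -5.0]
finger_gap: 0.0537
finger_force: 24.9
```

jog_arm(targets="-1.5 5 0 -4; -3 10 0 -10; -4.7 16 0 -17; -6.5 22 0 -24; -8.2 27.5 0 -27.9")

```text
time: 4.53
eef_pos: [0.565, 0.0994, 0.258]
tool_rot: [0.353, 0.936, -0.0, -0.001]
wrist_force: [0.5, -0.3, -4.4]
finger_gap: 0.0541
finger_force: 25.0
```

jog_arm(targets="-1.5 5 0 0; -2.7 9 0 0; -3.4 11.5 0 0; -3.5 11.9 0 0; -3.5 11.9 0 0")

```text
time: 5.15
eef_pos: [0.5313, 0.2159, 0.2583]
tool_rot: [0.352, 0.936, -0.0, -0.0]
wrist_force: [0.8, -0.5, -3.4]
finger_gap: 0.0538
finger_force: 25.0
```

```bash
python3 - <<'E'
from meas import *
print(robot.read_state()['eef_pos'],robot.read_state()['tool_rot'])
for n in ['side','scene']:
    v=snap(n); cv2.imwrite(f'pics/{n}1.png',v['im']); W=cloud(v); h=cv2.cvtColor(v['im'],cv2.COLOR_BGR2HSV)
    near=np.hypot(W[...,0]-.53,W[...,1]-.217)<.12
    m=near&brown(v)&(W[...,2]>.17); P=W[m]; print(n,len(P),*rect(P), np.nanpercentile(P[:,2],[1,99]))
E
```

```text
[0.53127186 0.21594148 0.25829089] [ 3.52011837e-01  9.35995414e-01 -3.65770009e-04 -3.43082084e-04]
side 4100 [535.7 225.7] [ 95.1 173.6] 39.8 [0.19356934 0.35723469]
scene 6080 [526.7 227.8] [164.4 180.4] 85.8 [0.19308713 0.35804795]
```

View pics/side1.png

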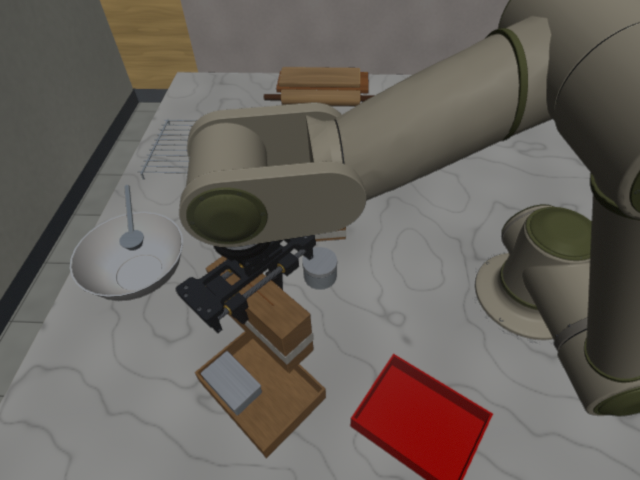

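The held box is square with the carton, with the tin at side (231,381). I'll check its lengthwise offset from the TCP.

```bash
python3 - <<'E'
from meas import *
s=robot.read_state(); e=s['eef_pos']; X=np.array([.752,-.659]);Y=np.array([.659,.752]); C=np.array([.556,.2453])
print(e, 'tcp in carton',(e[:2]-C)@X,(e[:2]-C)@Y)
for n in ['side','scene']:
    v=snap(n); W=cloud(v)
    m=brown(v)&(W[...,2]>.18)&(W[...,2]<.304); P=W[m]; r=P[:,:2]-C; p=r@X;q=r@Y
    k=(abs(q+.037)<.04)&(abs(p)<.13); print(n,k.sum(),'x',np.round(np.percentile(p[k],[.5,2,98,99.5]),4),'y',np.round(np.percentile(q[k],[1,99]),4),'z',np.percentile(P[k][:,2],[1,99]))
    W0=cloud(v); h=cv2.cvtColor(v['im'],cv2.COLOR_BGR2HSV)
    m=brown(v)&(abs(W[...,2]-.044)<.003)&(np.hypot(W[...,0]-C[0],W[...,1]-C[1])<.13); r=W[m][:,:2]-C
    print(' rim x',np.round(np.percentile(r@X,[1,99]),4),'y',np.round(np.percentile(r@Y,[1,99]),4))
E
```

```text
[0.53154235 0.2154299  0.2584639 ] tcp in carton 0.0012922389328966799 -0.03857990761962619
side 3889 x [-0.087  -0.0867  0.0769  0.0824] y [-0.0625 -0.0097] z [0.193789  0.3009474]
 rim x [-0.0995  0.0982] y [-0.0739  0.0735]
scene 5812 x [-0.0832 -0.0811  0.0855  0.0864] y [-0.0597 -0.0091] z [0.19350407 0.30155237]
 rim x [-0.0965  0.0996] y [-0.0751  0.0737]
```

jog_arm(targets="0 0 -5 0; 0 0 -10 0; 0 0 -14 0; 0 0 -16.5 0; 0 0 -17.5 0")

```text
time: 5.98
eef_pos: [0.5311, 0.2157, 0.0825]
tool_rot: [0.352, 0.936, -0.001, -0.001]
wrist_force: [-0.6, -0.2, -3.4]
finger_gap: 0.054
finger_force: 25.0
```

jog_arm(targets="0 0 -0.2 0; 0 0 -0.5 0; 0 0 -0.7 0; 0 0 -0.9 0; 0 0 -0.9 0")

```text
time: 6.6
eef_pos: [0.5312, 0.2164, 0.0748]
tool_rot: [0.352, 0.936, -0.0, 0.0]
wrist_force: [-0.5, -1.5, -4.2]
finger_gap: 0.0536
finger_force: 25.0
```

jog_arm(targets="0 0 -0.1 0; 0 0 -0.1 0; 0 0 -0.2 0; 0 0 -0.2 0; 0 0 -0.2 0")

```text
time: 7.22
eef_pos: [0.5313, 0.2164, 0.0734]
tool_rot: [0.352, 0.936, 0.0, 0.0]
wrist_force: [-3.8, -0.2, 5.9]
finger_gap: 0.0542
finger_force: 25.0
```

The force changed sign, so the box is on the floor. Releasing and lifting off.

jog_arm(targets="0 0 0 0; 0 0 0 0; 0 0 0 0; 0 0 0 0; 0 0 0 0", hand=-1)

```text
time: 7.85
eef_pos: [0.5313, 0.2164, 0.0727]
tool_rot: [0.352, 0.936, 0.0, -0.0]
wrist_force: [-0.5, 0.3, -0.8]
finger_gap: 0.0881
finger_force: 0.0
```

jog_arm(targets="0 0 2 0; 0 0 6 0; 0 0 12 0; 0 0 16 0; 0 0 17 0")

```text
time: 8.48
eef_pos: [0.5318, 0.2165, 0.2452]
tool_rot: [0.352, 0.936, 0.001, 0.002]
wrist_force: [-0.7, -0.8, -1.0]
finger_gap: 0.088
finger_force: 0.0
```

jog_arm(targets="-8.1 -56.6 0 -34.9; -8.1 -56.6 0 -34.9; -8.1 -56.6 0 -34.9; -8.1 -56.6 0 -34.9; -8.1 -56.6 0 -34.9")

```text
time: 9.1
eef_pos: [0.486, -0.0947, 0.2415]
tool_rot: [0.617, 0.787, -0.0, -0.001]
wrist_force: [0.9, -0.0, 0.5]
finger_gap: 0.0881
finger_force: 0.0
```

jog_arm(targets="-3.7 -25.7 0 0; -3.7 -25.7 0 0; -3.7 -25.7 0 0; -3.7 -25.7 0 0; -3.7 -25.7 0 0")

```text
time: 9.72
eef_pos: [0.4487, -0.3529, 0.2406]
tool_rot: [0.618, 0.786, 0.0, -0.002]
wrist_force: [0.1, 0.4, -1.3]
finger_gap: 0.0878
finger_force: 0.0
```

```bash
python3 - <<'E'
from meas import *
v=snap('wrist'); e=v['s']['eef_pos'];q=v['s']['tool_rot']; print(e,'grip axis',2*np.degrees(np.arctan2(q[1],q[0]))-90); W=cloud(v); cv2.imwrite('pics/w2.png',v['im'])
m=(np.hypot(W[...,0]-.45,W[...,1]+.349)<.07)&(abs(W[...,2]-.08)<.008); vv,uu=np.nonzero(m); print(len(vv),uu.min(),uu.max(),vv.min(),vv.max()); print(*rect(plane(v,np.c_[uu,vv],.08)))
E
```

```text
[ 0.44867667 -0.35291496  0.2405596 ] grip axis 13.643232145620402
6132 279 359 182 260
[ 449.7 -352.3] [61.5 62.2] 14.2
```

View pics/w2.png

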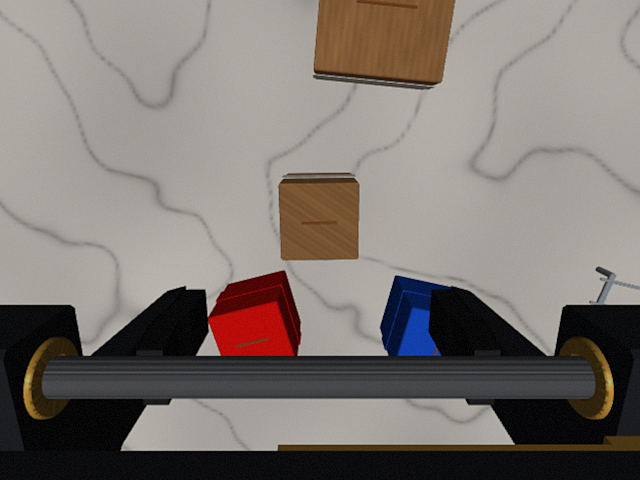

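The centred brown banded top at wrist (318,218) is square to the fingers. Red (255,315) and blue (415,315) are clear of the finger lanes.

jog_arm(targets="0.1 0 -5 0.5; 0.1 0 -11 0.5; 0.1 0 -16 0.5; 0.1 0 -18.2 0.5; 0.1 0 -19.2 0.5")

```text
time: 10.4
eef_pos: [0.451, -0.348, 0.0494]
tool_rot: [0.612, 0.79, 0.0, -0.001]
wrist_force: [0.2, 0.3, 0.7]
finger_gap: 0.0879
finger_force: 0.0
```

jog_arm(targets="0 0 0 0; 0 0 0 0; 0 0 0 0; 0 0 0 0; 0 0 0 0", hand=1, grip_force=25)

```text
time: 11.02
eef_pos: [0.4512, -0.3502, 0.0517]
tool_rot: [0.613, 0.79, -0.0, 0.001]
wrist_force: [-0.9, 0.7, 6.0]
finger_gap: 0.062
finger_force: 25.0
```

jog_arm(targets="0 0 2 0; 0 0 6 0; 0 0 12 0; 0 0 18 0; 0 0 20 0")

```text
time: 11.65
eef_pos: [0.4514, -0.3504, 0.2548]
tool_rot: [0.613, 0.79, -0.001, 0.003]
wrist_force: [-0.5, 0.6, -1.6]
finger_gap: 0.0616
finger_force: 25.0
```

jog_arm(targets="0.5 3.5 0 -4; 1.3 9 0 -12; 2.1 15 0 -21; 2.9 21 0 -31; 3.7 27 0 -40")

```text
time: 12.28
eef_pos: [0.4876, -0.0808, 0.2508]
tool_rot: [0.846, 0.533, 0.0, 0.0]
wrist_force: [0.0, 0.5, -1.6]
finger_gap: 0.0619
finger_force: 25.0
```

jog_arm(targets="0.8 6 0 -9; 1.6 12 0 -15.5; 2.4 18 0 -15.5; 3.2 24 0 -15.5; 4.0 30 0 -15.5")

```text
time: 12.9
eef_pos: [0.5276, 0.2194, 0.2508]
tool_rot: [0.909, 0.417, 0.0, 0.0]
wrist_force: [1.3, -0.1, -1.3]
finger_gap: 0.0619
finger_force: 25.0
```

jog_arm(targets="0.6 4.5 0 0; 0.9 7 0 0; 1.1 8.5 0 0; 1.1 8.5 0 0; 1.1 8.5 0 0")

```text
time: 13.52
eef_pos: [0.5389, 0.3014, 0.2508]
tool_rot: [0.909, 0.416, -0.0, 0.0]
wrist_force: [-0.6, 0.7, -1.3]
finger_gap: 0.0615
finger_force: 25.0
```

```bash
cat > chk.py <<'E'
from meas import *
X=np.array([.752,-.659]);Y=np.array([.659,.752]); C=np.array([.556,.2453])
def box(v,W,m,lim,name):
    P=W[m]; r=P[:,:2]-C; p=r@X;q=r@Y; k=(p>lim[0])&(p<lim[1])&(q>lim[2])&(q<lim[3])
    if k.sum()<30: print(name,'few');return
    print(name,k.sum(),'x',np.round(np.percentile(p[k],[.5,2,98,99.5]),4),'y',np.round(np.percentile(q[k],[.5,2,98,99.5]),4),'z',np.round(np.percentile(P[k][:,2],[1,50,99]),4))
def run(tag,zs):
    s=robot.read_state(); e=s['eef_pos'];q=s['tool_rot']; print(e,'tcp in carton',(e[:2]-C)@X,(e[:2]-C)@Y,'axis',2*np.degrees(np.arctan2(q[1],q[0]))-90)
    for n in ['side','scene']:
        v=snap(n); W=cloud(v); cv2.imwrite(f'pics/{n}{tag}.png',v['im']); h=cv2.cvtColor(v['im'],cv2.COLOR_BGR2HSV); z=W[...,2]
        box(v,W,brown(v)&(z>zs[0])&(z<zs[1]),(-.1,0.005,-.005,.085),n+' small')
        box(v,W,brown(v)&(z>.105)&(z<.12),(-.11,.11,-.09,.02),n+' long')
        m=cv2.morphologyEx(((abs(z-.039)<.006)&(h[...,1]<60)).astype(np.uint8),cv2.MORPH_OPEN,np.ones((3,3)))>0
        box(v,W,m,(-.06,.11,-.02,.08),n+' tin')
E
python3 -c "
from chk import *
run('2',(.19,.3))"
```

```text
[0.53885316 0.30138174 0.2508203 ] tcp in carton -0.04985228517423831 0.030873701332003248 axis -40.8183475136993
side small 470 x [-0.0824 -0.0822 -0.0235 -0.0218] y [0.0484 0.0502 0.0615 0.0617] z [0.2047 0.2776 0.2807]
side long 585 x [-0.0876 -0.0875 -0.0594 -0.0585] y [-0.0633 -0.0621 -0.0105 -0.0101] z [0.1057 0.1137 0.1164]
side tin 810 x [-0.0084 -0.0074  0.0911  0.0942] y [0.0349 0.0374 0.0648 0.0655] z [0.0338 0.0388 0.0419]
scene small 2604 x [-0.082  -0.0796 -0.0188 -0.0176] y [0.0011 0.0046 0.0613 0.0619] z [0.2024 0.2721 0.2823]
scene long 2399 x [-0.0827 -0.0794  0.0828  0.0852] y [-0.0628 -0.0614 -0.0105 -0.0096] z [0.1055 0.1147 0.1175]
scene tin 1874 x [-0.0263 -0.0062  0.0921  0.0937] y [-0.0129 -0.0117  0.0626  0.0672] z [0.0373 0.0404 0.0441]
```

View pics/scene2.png

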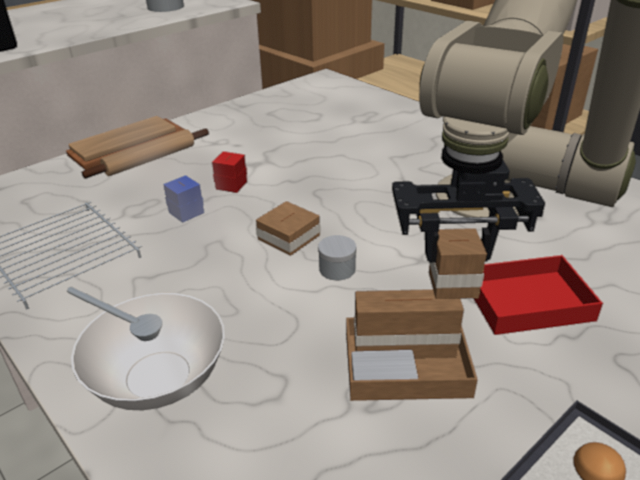

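The long box stands in place at (408,315). The small box at (458,265) hangs over its corner with 9 to 12 mm clearance on each side.

jog_arm(targets="0 0.2 -5 -0.4; 0 0.2 -10 -0.4; 0 0.2 -15 -0.4; 0 0.2 -17.5 -0.4; 0 0.2 -18.6 -0.4")

```text
time: 14.25
eef_pos: [0.5386, 0.3036, 0.0636]
tool_rot: [0.911, 0.413, -0.001, -0.0]
wrist_force: [-0.4, 0.5, -0.5]
finger_gap: 0.0616
finger_force: 25.0
```

jog_arm(targets="0 0 -0.2 0; 0 0 -0.4 0; 0 0 -0.6 0; 0 0 -0.7 0; 0 0 -0.7 0")

```text
time: 14.88
eef_pos: [0.5388, 0.3044, 0.0579]
tool_rot: [0.911, 0.413, 0.0, 0.0]
wrist_force: [-0.1, -0.6, -1.5]
finger_gap: 0.0616
finger_force: 25.0
```

jog_arm(targets="0 0 -0.1 0; 0 0 -0.2 0; 0 0 -0.3 0; 0 0 -0.3 0; 0 0 -0.3 0")

```text
time: 15.5
eef_pos: [0.5389, 0.3045, 0.0558]
tool_rot: [0.911, 0.413, 0.0, 0.0]
wrist_force: [-3.2, -1.8, 6.9]
finger_gap: 0.0614
finger_force: 25.0
```

jog_arm(targets="0 0 0 0; 0 0 0 0; 0 0 0 0; 0 0 0 0; 0 0 0 0", hand=-1)

```text
time: 16.12
eef_pos: [0.5388, 0.3044, 0.0547]
tool_rot: [0.911, 0.413, -0.0, -0.0]
wrist_force: [-0.0, -0.6, 0.5]
finger_gap: 0.0881
finger_force: 0.0
```

jog_arm(targets="0 0 2 0; 0 0 6 0; 0 0 12 0; 0 0 17 0; 0 0 20 0")

```text
time: 16.75
eef_pos: [0.539, 0.3045, 0.2577]
tool_rot: [0.911, 0.413, 0.002, 0.0]
wrist_force: [-0.3, 0.5, 0.1]
finger_gap: 0.088
finger_force: 0.0
```

jog_arm(targets="-6 0 0 0; -12 0 0 0; -17 0 0 0; -18 0 0 0; -18 0 0 0")

```text
time: 17.38
eef_pos: [0.3591, 0.3045, 0.2551]
tool_rot: [0.91, 0.414, 0.001, 0.0]
wrist_force: [-0.1, 0.2, -0.2]
finger_gap: 0.0882
finger_force: 0.0
```

```bash
python3 -c "
from chk import *
run('3',(.074,.092))"
```

```text
[0.35909462 0.30453683 0.25511309] tcp in carton -0.1871099146891987 -0.08521455188022838 axis -41.1364077636034
side small 1415 x [-0.0844 -0.084  -0.0248 -0.0235] y [0.0026 0.0036 0.0632 0.0636] z [0.075  0.0836 0.0867]
side long 2855 x [-0.0873 -0.0864  0.0788  0.0821] y [-0.0632 -0.062  -0.0102 -0.0099] z [0.1068 0.1137 0.1166]
side tin 1716 x [-0.0049 -0.0025  0.0911  0.0947] y [0.0027 0.0039 0.0643 0.0652] z [0.035  0.0388 0.0421]
scene small 1334 x [-0.0825 -0.0811 -0.0212 -0.0209] y [0.0005 0.0023 0.063  0.0638] z [0.0746 0.0848 0.0878]
scene long 2592 x [-0.083  -0.0807  0.0825  0.0852] y [-0.0628 -0.0613 -0.0106 -0.0097] z [0.1058 0.1148 0.1176]
scene tin 1833 x [-0.0334 -0.0055  0.0921  0.0937] y [-0.012   0.0014  0.0622  0.064 ] z [0.0374 0.0403 0.0438]
```

View pics/scene3.png

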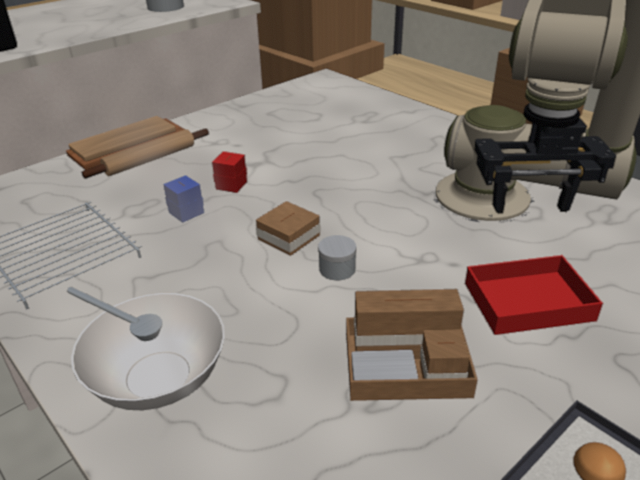

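All three stand flat in the carton: long box (408,315), small box (446,352) and tin (385,365). The box tops are at 0.114 and 0.084 m, as expected for standing on the 4 mm floor.

```bash
python3 -c "
from station import robot
print(robot.close_job())"
```

```text
the job is handed in; nothing more can be done
None
```

I set the long box, then the small box, down in the carton beside the tin; all three stand upright and flat on its floor, and I handed the job in at about 17.5 s of the 54 s limit.

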